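# Lift the stone core from the dip tray with tongs

### The job

Slide the dip tray along the stone slab, without lifting it, from the marked place where it stands to the empty marked place, so that it stands square inside that outline with the stone core still upright in it. Then take the spring tongs out of their wooden holder, close them on the core and lift it out of the tray, at least a hand's breadth (about 100 mm) above the rim; keep the gripper's fingers off the core. Finish while holding: the core stays upright in the tongs, still, above the tray, touching nothing else, and the other loose things on the table stay where they are.

Things in the scene. Friction and masses are not known exactly. Their poses are not given: they have to be found in the camera images.
- slab: fixed flat stone slab, 180 (x) x 420 (y) x 12 mm, lying on the table with two outlines scribed on its top; origin at the centre of its underside, its top is 12 mm above the table; the two marked places lie 210 mm apart along its y
- mark_a: the scribed rectangle (144 x 164 mm, flat, nothing to bump into) on the slab in which the tray stands at the start; origin at its centre on the slab's top; x and y are along its sides (x short, y long)
- mark_b: the equal scribed rectangle that is empty at the start: the place to which the tray must go; origin at its centre on the slab's top; x and y are along its sides (x short, y long)
- pan: loose open dip tray of bare aluminium, 120 (x) x 140 (y) x 30 mm, walls and floor 3 mm thick, about 0.4 kg; origin at the centre of its underside; it slides on the slab; its handle points along its own -x, to the robot's side
- pan_handle (a point): middle of the tray's flat black stub handle: 14 mm wide (y), 24 mm high, 52 mm long (x, of which about 45 mm stick out free); 87 mm along -x from the tray's centre and 28 mm above its underside; pinch it from above across its width
- core_center (a point): centre of the loose upright stone core (plain cylinder 30 mm in diameter, 36 mm high, about 0.07 kg) that stands on the tray's floor, within 15 mm of its middle in x and y
- holder: fixed wooden holder, an open upright pocket on a 70 x 120 x 6 mm foot: outside 32 (x) x 88 (y) x 45 mm high, inside 24 x 80 mm, its floor up to 6 mm above the table; origin at the centre of its underside; the tongs stand in it, jaws down, and come out straight up
- tongs_grip (a point): middle of the tongs at the height of the two dark grip plates, where they are to be taken from above: plates 20 mm wide (x) and 30 mm high, about 49 mm apart over their outer faces when the tongs stand open, pinched together along the tongs' y; the tongs' top is 52 mm above this point. z of the tongs points up to their head, y from jaw to jaw. Geared, so both arms always move alike; about 0.12 kg in all
- tongs_tip (a point): point midway between the lower ends of the two jaws, 72 mm straight below the grip point; jaw plates 20 mm wide, reaching from about 0 to 30 mm above this point, about 60 mm clear between them when open and 74 mm over their outsides
- tongs_left (a joint): closing angle of each tong arm (rad): 0 open (spring, about 3 N m/rad per arm), about 0.14 when the jaws meet the 30 mm core; the grip plates come together by about 92 mm per rad (both sides together), the jaws by about 210 mm per rad. Squeezed to about 0.06 the tongs hang safely in the gripper and their jaws still clear the core by about 8 mm a side; squeezing with 20 to 40 N clamps the core firmly
- block: bystander: loose wooden packing block, 42 x 60 x 30 mm; origin at the centre of its underside
- bob: bystander: loose felt polishing bob, 60 mm in diameter, 25 mm high; origin at the centre of its underside
- wedge: bystander: loose wooden wedge, 30 x 81 x 22 mm; origin at the centre of its underside

How it is judged:
On the way, in this order (a step that is already met when the one before it is completed fails the run):
1. the tray stands in the empty marked place with the core still upright in it (horizontal distance between pan and mark_b below 0.02 m and angle between the x axis of pan and the x axis of mark_b, either way round below 0.17 rad and linear speed of pan below 0.02 m/s and distance between core_center and pan below 0.06 m), for 0.3 s.
2. the tongs are taken out of the holder by the gripper (z of tongs_tip in the frame of holder above 0.047 m and contact force between the fingers and tongs above 1 N), for 0.2 s.
3. the tongs have the core off the tray's floor (z of core_center in the frame of pan above 0.041 m and contact force between tongs and core above 1 N and contact force between core and pan below 0.05 N), for 0.2 s.
At the end, for the whole second after the job is handed in: Tray at rest within 20 mm and 0.17 rad of the second mark; core clamped in the closed tongs held by the gripper, upright within 0.35 rad, still, its bottom 70 mm or more above the rim and its centre within 60 mm of the tray's in plan, touching neither robot nor tray (horizontal distance between pan and mark_b below 0.02 m and angle between the x axis of pan and the x axis of mark_b, either way round below 0.17 rad and linear speed of pan below 0.02 m/s and z of core_center in the frame of pan above 0.118 m and horizontal distance between core_center and pan below 0.06 m and angle between core_center's own z axis and vertical below 0.35 rad and linear speed of core below 0.03 m/s and contact force between tongs and core above 1 N and contact force between the fingers and tongs above 1 N and value of joint tongs_left above 0.1 rad and contact force between core and the arm below 0.1 N and contact force between each of core, tongs and pan below 0.05 N and contact force between tongs and holder below 0.05 N); the arm keeps its last pose, push and grip.
It fails at once if the tray is lifted or tipped (6 mm, 0.1 rad) (z of pan in the frame of mark_b above 0.006 m or angle between pan's own z axis and vertical above 0.1 rad).
It fails at once if the core is tipped over (angle between core_center's own z axis and vertical above 0.6 rad).
It fails at once if the gripper's fingers touch the core (contact force between the fingers and core above 0.5 N).
It fails at once if a loose bystander is moved more than 30 mm (distance of any of block, bob, wedge from where it was at the start of the episode above 0.03 m).
It also fails if it takes over 58 s, if anything falls off the work surface, if the arm or the gripper's body presses on something with over 40 N, if the wrist force passes 120 N, or if a joint passes its speed limit or range.

### The arm

A 6-joint arm with a two-finger parallel gripper is mounted at the origin on the work surface; the furniture and walls round the work are solid. World frame = base frame: x ahead of the robot, y to its left, z up, the work surface at z = 0. Lengths are in m, angles in rad, forces in N, time in s.
With the tool pointing down it reaches from about 0.375 to 0.9 m from the base axis. Payload 3.1 kg.
Tool frame: the origin (TCP) lies at the centre of the arm's flange, where the gripper is bolted on; the fingertips stand 173 mm ahead of it and the grasp point (between the pads) lies 155 mm ahead of it (tip_extent is the distance from the TCP to the fingertips, in m); z points along the fingers, y is the direction in which the jaws open and shut (so a half turn about z gives the same grasp; the last joint's range is limited). The gripper opens to 85 mm and grips with 20 to 120 N. Pads are 22 mm wide; open, the fingers measure 114 mm over their backs; the gripper's body (76 mm by 85 mm) begins 54 mm behind the grasp point. The pads swing forward as they close: fully open they stand 13 mm farther back than shut.
Start: joints at [-0.178, 0.527, 1.433, -0, 1.181, -0.178], TCP at [0.625, 0, 0.405] pointing down, gripper open.
Joint ranges: [-3.08, 3.08], [-0.75, 2.2], [0.22, 2.44], [-1.43, 4.57], [0, 2.65], [-2.85, 2.85]. Speed limits (rad/s): [2.79, 2.79, 3.14, 3.14, 3.14, 3.14].

### API

Orientations are given as a unit quaternion [x, y, z, w].
In Python, from station import sense, snapshot, sign_off, tip_extent gives the robot as it stands. The module is installed in compiled form; this text tells all that it offers.
- The arm moves only by the tool servo_tool, never from a script. Its argument "rows" is a list of rows, each a list of 3 entries, a list of its own where there are three numbers: the shift along the tool's x, y, z in mm, then the turn about the tool's z in degrees, then the opening, from -1 (shut) to 1 (fully open), so that 0 is half open. A call has 1 to 8 rows; each row is the pose to reach, as a shift and turn from the pose measured when the call began, along the tool's axes at that moment; what a row does not reach only later rows make up. A row lasts 1/10 s, in which the tool goes at most 50 mm and 8.59 degrees, less where a joint would pass 70% of its speed; a pose out of reach is approached as far as the arm can. A call with a gripper value outside its range is refused whole. The fingers move at their own pace and stop on an object; "force" is the grip in N (left out, the last holds). Time passes only in rows, so rows that repeat a pose let the fingers close. It gives the time, the measured TCP pose, the force and the opening at its end, in the units of the state.
- sense(): the state, without advancing time (a new reading comes with each control period).
- snapshot(name): name is "scene" or "side" or "wrist"; returns a dict with "image" (384x512x3 uint8, blue, green, red), "z_map" (384x512 float32, m along the optical axis (not along the pixel's ray), 0 where there is no reading), "vertical_fov" (degrees; the focal length in pixels is half the picture's height over the tangent of half this angle, whatever the lens; pixels are square), "cx", "cy" (the principal point, pixels), "cam_to_world" (4x4, takes a point from camera to world coordinates). Camera axes: x right, y down, z forward; pixel columns grow to the right and rows downward; lengths in m; the calibration is good to about 2 mm. The wrist camera is an equidistant fisheye: a pixel r from the principal point sees the ray r / f radians off the axis. A picture is of the moment at which its call begins.
- sign_off(): hands the job in, once; it reports no verdict.
The state is a dict: "t": time; "q": joint angles; "qd": joint speeds; "tau": joint torques, N m; "tcp_pos": TCP position; "tool_rot": TCP orientation; "force": force on the tool from outside, world axes, zero at the start; "ft_torque": the same for the moment, N m; "finger_gap": opening from 0.0 (shut) to 1.0 (fully open).
Only numpy, scipy, OpenCV 4.12 (cv2) and the standard library are available. Lean on these libraries where they do the work, as an engineer would, in place of code of your own. Each camera call takes 0.05 s, during which the arm holds its last target. There are 200 camera calls.

## Working session

There is one attempt and no reset: what is moved stays moved. The work goes in short steps, Python scripts to look and compute and a tool call to move; the robot and the scene stay as the last step left them, time stands still between calls to the robot, and variables do not carry over. Pictures are saved under pics/ and viewed, about 8 in all and at most 12, crops included, and the job is handed in when it is done.

Besides the shell and the picture viewer there is one more tool, called as name(argument=value, ...), one argument or row to a line, values as JSON. servo_tool: Moves the arm, as the interface text tells. Its arguments: {"type":"object","properties":{"rows":{"type":"array"},"force":{"type":"number"}},"required":["rows"]}

```bash
mkdir -p pics; cat > h.py <<'E'
import numpy as np, cv2
from station import sense, snapshot
def snap(n):
    s=snapshot(n); s['f']=s['image'].shape[0]/2/np.tan(np.radians(s['vertical_fov'])/2); return s
def cloud(s):  # pinhole depth -> world points HxWx3
    z=s['z_map']; v,u=np.indices(z.shape)
    P=np.stack([(u-s['cx'])/s['f']*z,(v-s['cy'])/s['f']*z,z],-1)
    W=P@s['cam_to_world'][:3,:3].T+s['cam_to_world'][:3,3]; W[z==0]=np.nan; return W
def ray_plane(s,u,v,h,fish=False):
    x,y=(u-s['cx'])/s['f'],(v-s['cy'])/s['f']
    if fish:
        r=np.hypot(x,y); d=np.array([np.sin(r)*x/max(r,1e-9),np.sin(r)*y/max(r,1e-9),np.cos(r)])
    else: d=np.array([x,y,1.])
    d=s['cam_to_world'][:3,:3]@d; o=s['cam_to_world'][:3,3]
    return o+d*(h-o[2])/d[2]
E
python3 - <<'E'
from h import *
import pickle
for n in('scene','side','wrist'):
    s=snap(n); pickle.dump(s,open(n+'0.pkl','wb')); cv2.imwrite(f'pics/{n}0.png',s['image']); print(n,s['f'],s['cx'],s['cy'],np.round(s['cam_to_world'],3).tolist())
print(sense())
E
```

```text
scene 385.365260315844 250.7357735098737 188.04665026929857 [[0.775, -0.406, 0.484, 0.093], [-0.632, -0.474, 0.613, -0.644], [-0.02, -0.781, -0.624, 0.687], [0.0, 0.0, 0.0, 1.0]]
side 476.79900991558327 244.69140244761996 186.40703649518417 [[0.998, 0.042, -0.05, 0.592], [0.061, -0.337, 0.94, -1.396], [0.023, -0.941, -0.339, 0.599], [0.0, 0.0, 0.0, 1.0]]
wrist 297.3186396354542 253.70568235833693 190.84521256390866 [[1.0, 0.001, -0.002, 0.625], [0.0, -0.962, -0.274, 0.069], [-0.002, 0.274, -0.962, 0.373], [0.0, 0.0, 0.0, 1.0]]
{'t': 0.15, 'q': array([-1.78529943e-01,  5.28280901e-01,  1.43360374e+00, -1.53803930e-05,
        1.18140468e+00, -1.78503728e-01]), 'qd': array([-0.00011489, -0.00121764, -0.00403458, -0.00024017,  0.00077205,
       -0.00033859]), 'tau': array([ 1.17890530e-03, -4.42742836e+01, -1.78276026e+01, -2.15643640e-04,
        5.61750654e-03, -9.84718270e-06]), 'tcp_pos': array([6.24741714e-01, 5.55748250e-05, 4.03942147e-01]), 'tool_rot': array([ 7.07113727e-01,  7.07099327e-01, -4.89653773e-04, -6.92790995e-04]), 'force': array([ 0.31068327, -0.07752779,  0.2490271 ]), 'ft_torque': array([-0.00976812,  0.02305391,  0.0017454 ]), 'finger_gap': 0.9991643462911098}
```

View pics/scene0.png

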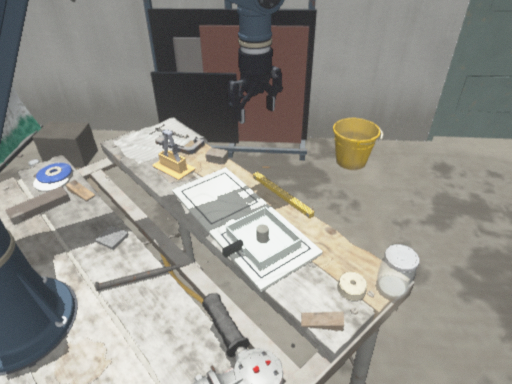

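View pics/side0.png

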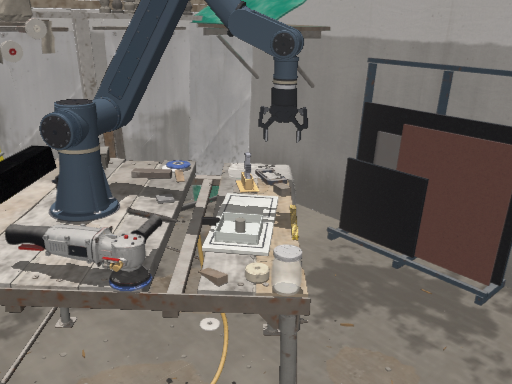

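View pics/wrist0.png

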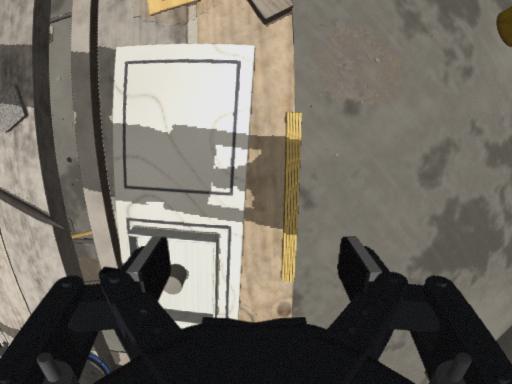

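```bash
python3 - <<'E'
from h import *
import pickle
s=pickle.load(open('scene0.pkl','rb')); W=cloud(s)
v,u=np.indices(W.shape[:2])
box=lambda u0,u1,v0,v1:(u>=u0)&(u<=u1)&(v>=v0)&(v<=v1)
z=W[...,2]
def rect(m,n):
    P=W[m]; 
    if len(P)<5: print(n,len(P));return
    r=cv2.minAreaRect(P[:,:2].astype(np.float32)); print(n,len(P),'c',np.round(P.mean(0),4),'rect',np.round(r[0],4),np.round(r[1],4),round(r[2],1),'z',np.round(np.percentile(P[:,2],[5,50,95]),4))
g=s['image'].astype(int).sum(2)
rect(box(170,325,170,290)&(z>.006)&(z<.018),'slab')
rect(box(222,305,205,275)&(z>.035)&(z<.046)&(g>250),'rim')
rect(box(218,244,236,262)&(z>.045),'handle')
rect(box(254,272,222,246)&(z>.046),'core')
rect(box(150,195,150,180)&(z>.036)&(z<.050),'holdertop')
rect(box(150,200,110,180)&(z>.06),'tongs')
for a in range(50,160,10): rect(box(150,200,110,180)&(z>a/1000)&(z<a/1000+.01),'t%d'%a)
# mark b from wrist
w=pickle.load(open('wrist0.pkl','rb')); g=cv2.cvtColor(w['image'],cv2.COLOR_BGR2GRAY)
for uv in[(125,61),(239,62),(233,193),(125,187)]: print(uv,np.round(ray_plane(w,*uv,.012,True),4))
for uv in[(116,46),(253,45)]: print('slab',uv,np.round(ray_plane(w,*uv,.012,True),4))
s2=s['image'][100:290,130:340]; a=cv2.resize(s2,None,fx=3.8,fy=3,interpolation=cv2.INTER_CUBIC) if 0 else cv2.resize(s2,None,fx=3.1,fy=3.1,interpolation=cv2.INTER_CUBIC); cv2.imwrite('pics/crop0.png',a)
E
```

```text
slab 7262 c [ 0.5202 -0.0709  0.0113] rect [ 0.5312 -0.0526] [0.4715 0.3674] 59.1 z [0.0083 0.011  0.0149]
rim 449 c [ 0.5077 -0.1612  0.0391] rect [ 0.4854 -0.1536] [0.1426 0.1716] 85.5 z [0.0356 0.0393 0.0423]
handle 121 c [ 0.4241 -0.151   0.0496] rect [ 0.4258 -0.1497] [0.0159 0.0519] 87.0 z [0.0468 0.0497 0.0519]
core 99 c [ 0.5102 -0.1531  0.0492] rect [ 0.5105 -0.1532] [0.0284 0.0284] 47.4 z [0.0474 0.0494 0.0509]
holdertop 145 c [0.5065 0.2585 0.0414] rect [0.5075 0.2655] [0.0335 0.0919] 12.1 z [0.0367 0.0414 0.0465]
tongs 230 c [0.507  0.261  0.0963] rect [0.509  0.2642] [0.0239 0.0527] 13.3 z [0.0655 0.0926 0.1285]
t50 22 c [0.5091 0.2581 0.0552] rect [0.5076 0.2634] [0.0136 0.0507] 14.1 z [0.0508 0.0547 0.0594]
t60 29 c [0.5067 0.2631 0.066 ] rect [0.5094 0.2634] [0.0238 0.0479] 12.7 z [0.062  0.0659 0.0698]
t70 37 c [0.5069 0.2598 0.0751] rect [0.5083 0.2635] [0.0197 0.051 ] 10.2 z [0.0705 0.0755 0.0798]
t80 37 c [0.5066 0.2622 0.0852] rect [0.5072 0.2646] [0.0196 0.0504] 10.9 z [0.0811 0.0854 0.089 ]
t90 33 c [0.5089 0.2599 0.0943] rect [0.5073 0.2636] [0.0155 0.0453] 13.5 z [0.0903 0.0935 0.099 ]
t100 23 c [0.5083 0.2597 0.1051] rect [0.5088 0.2632] [0.0133 0.0268] 9.1 z [0.1015 0.105  0.1095]
t110 16 c [0.5057 0.2598 0.115 ] rect [0.504  0.2615] [0.0115 0.0243] 37.7 z [0.1103 0.1148 0.1194]
t120 52 c [0.5063 0.2614 0.1261] rect [0.5083 0.2641] [0.0218 0.0319] 15.1 z [0.1214 0.1262 0.1294]
t130 3
t140 0
t150 0
(125, 61) [0.4604 0.1372 0.012 ]
(239, 62) [0.6064 0.1256 0.012 ]
(233, 193) [ 0.5977 -0.037   0.012 ]
(125, 187) [ 0.451  -0.0289  0.012 ]
slab (116, 46) [0.4468 0.1593 0.012 ]
slab (253, 45) [0.6231 0.1469 0.012 ]
```

View pics/crop0.png

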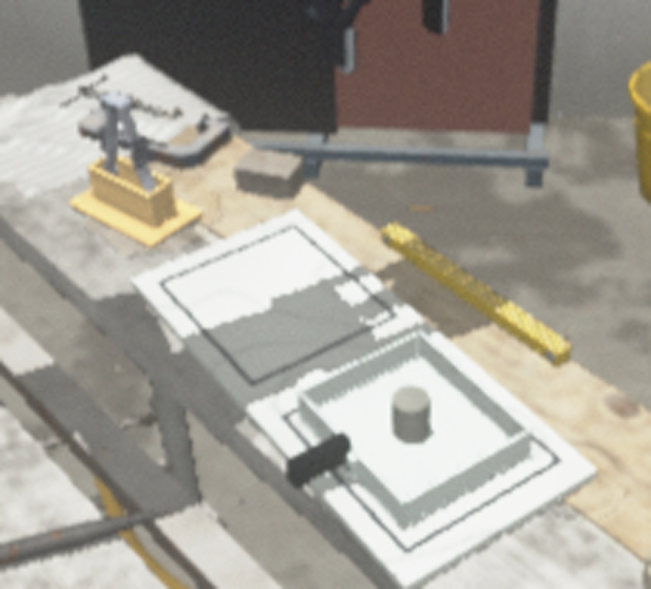

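The pictures show the tray in the near mark, the empty mark beyond it (wrist corners at about (125,61), (239,62), (233,193) and (125,187)), and the core at crop (411,415). The handle is at (318,458). The tongs stand in the holder at (125,170), turned about 12°. Next I check the poses from scene rays.

```bash
python3 - <<'E'
from h import *
import pickle
s=pickle.load(open('scene0.pkl','rb'))
f=lambda c,h:np.array([ray_plane(s,(a+.5)/3.1-.5+130,(b+.5)/3.1-.5+100,h)[:2] for a,b in c])
def rep(n,c,h):  # corners in order: +y+x? consecutive
    P=f(c,h); ctr=P.mean(0); e=[np.degrees(np.arctan2(*(P[(i+1)%4]-P[i])[::-1])) for i in range(4)]
    print(n,np.round(ctr,4),'edges deg',np.round(e,1),'len',np.round([np.linalg.norm(P[(i+1)%4]-P[i]) for i in range(4)],4))
rep('markb',[(295,226),(394,313),(253,382),(163,284)],.012)
rep('rim',[(419,335),(532,440),(403,527),(299,396)],.042)
print('handle top ends',f([(291,470),(346,440)],.052))
c=f([(411,396)],.051);print('core top',c)
E
```

```text
markb [0.5283 0.0503] edges deg [-93.7 176.7  86.2  -2.6] len [0.1601 0.1433 0.1583 0.1428]
rim [ 0.5034 -0.1642] edges deg [ -95.2 -179.7   81.9   -3.2] len [0.1423 0.1247 0.1504 0.1165]
handle top ends [[ 0.39961747 -0.15337647]
 [ 0.44726499 -0.15575161]]
core top [[ 0.51338444 -0.15103493]]
```

servo_tool(
  rows=[
    [[0,0,0],8,1],
    [[-20,-20,0],16,1],
    [[-40,-50,0],24,1],
    [[-60,-80,0],32,1],
    [[-80,-110,0],40,1],
    [[-100,-140,0],48,1],
    [[-120,-170,0],56,1],
    [[-140,-190,0],64,1],
  ],
  force=60,
)

```text
t: 0.95
tcp_pos: [0.4326, -0.14, 0.404]
tool_rot: [0.975, 0.222, -0.002, -0.001]
force: [0.0, -0.7, -0.4]
finger_gap: 1.003
```

servo_tool(
  rows=[
    [[0,0,20],8,1],
    [[0,0,50],16,1],
    [[0,0,70],24,1],
    [[0,0,80],29,1],
    [[0,0,80],29,1],
  ],
)

```text
t: 1.45
tcp_pos: [0.4318, -0.1397, 0.3226]
tool_rot: [1.0, -0.029, -0.003, -0.002]
force: [0.2, 0.0, -0.2]
finger_gap: 0.993
```

```bash
python3 - <<'E'
from h import *
import pickle
s=snap('wrist'); pickle.dump(s,open('w1.pkl','wb')); cv2.imwrite('pics/w1.png',cv2.resize(s['image'],None,fx=1.56,fy=1.56,interpolation=cv2.INTER_CUBIC)); q=sense();print(q['tcp_pos'],q['tool_rot'])
E
```

```text
[ 0.43219656 -0.13989977  0.32341881] [ 0.99959931 -0.0281651  -0.00261148 -0.00106223]
```

View pics/w1.png

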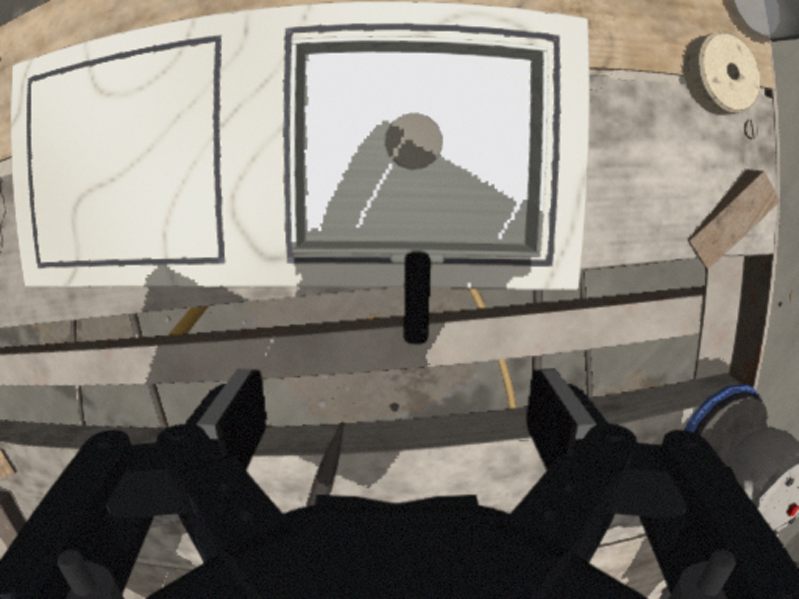

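The wrist view shows mark B at left with corners (29,77), (219,38), (222,262) and (39,266). The handle runs from (417,252) to (416,342) and the core top is at (413,141).

```bash
cat >> h.py <<'E'
def px(s,pts,h,k=1.5625):
    return np.array([ray_plane(s,(a+.5)/k-.5,(b+.5)/k-.5,h,True)[:2] for a,b in pts])
def rep(n,P):
    e=[round(np.degrees(np.arctan2(*(P[(i+1)%4]-P[i])[::-1])),1) for i in range(4)]
    print(n,np.round(P.mean(0),4),'edges',e,np.round([np.linalg.norm(P[(i+1)%4]-P[i]) for i in range(4)],3))
E
python3 - <<'E'
from h import *
import pickle
s=pickle.load(open('w1.pkl','rb'))
rep('B',px(s,[(29,77),(219,38),(222,262),(39,266)],.012))
rep('A',px(s,[(289,30),(559,37),(550,265),(290,261)],.012))
rep('rim',px(s,[(298,42),(543,48),(540,257),(298,255)],.042))
print('handle',px(s,[(417,252),(416,342)],.052),'core',px(s,[(413,141)],.051))
E
```

```text
B [0.5286 0.0488] edges [np.float64(-94.6), np.float64(176.0), np.float64(86.2), np.float64(-3.5)] [0.165 0.145 0.164 0.147]
A [ 0.5144 -0.1611] edges [np.float64(-93.6), np.float64(175.7), np.float64(86.0), np.float64(-3.9)] [0.165 0.146 0.164 0.145]
rim [ 0.5112 -0.1577] edges [np.float64(-93.7), np.float64(177.1), np.float64(86.4), np.float64(-4.1)] [0.133 0.118 0.135 0.118]
handle [[ 0.45586468 -0.15195245]
 [ 0.40547916 -0.14910306]] core [[ 0.5136807  -0.15294749]]
```

servo_tool(
  rows=[
    [[-2,4,20],0,1],
    [[-4,8,45],0,1],
    [[-5,10,70],0,1],
    [[-5,10,90],0,1],
    [[-5,10,105],0,1],
    [[-5,10,117],0,1],
    [[-5,10,128],0,1],
    [[-5,10,128],0,1],
  ],
)

```text
t: 2.3
tcp_pos: [0.4262, -0.1494, 0.1949]
tool_rot: [1.0, -0.028, -0.003, -0.001]
force: [0.9, -0.5, -0.3]
finger_gap: 1.001
```

servo_tool(
  rows=[
    [[0,0,0],0,0.6],
    [[0,0,0],0,0.2],
    [[0,0,0],0,-0.2],
    [[0,0,0],0,-0.5],
    [[0,0,0],0,-0.8],
    [[0,0,0],0,-1],
    [[0,0,0],0,-1],
    [[0,0,0],0,-1],
  ],
  force=40,
)

```text
t: 3.1
tcp_pos: [0.4263, -0.1496, 0.1953]
tool_rot: [1.0, -0.028, -0.002, -0.001]
force: [-0.6, -1.0, 5.2]
finger_gap: 0.159
```

servo_tool(
  rows=[
    [[0,-1,0],0,-1],
    [[0,-3,0],0,-1],
    [[0,-6,0],0,-1],
    [[0,-10,0],0,-1],
    [[0,-14,0],0,-1],
    [[0,-18,0],0,-1],
    [[1,-22,0],0,-1],
    [[1,-26,0],0,-1],
  ],
)

```text
t: 3.9
tcp_pos: [0.4288, -0.1233, 0.1953]
tool_rot: [1.0, -0.028, -0.002, -0.001]
force: [-0.7, -3.4, 0.1]
finger_gap: 0.155
```

servo_tool(
  rows=[
    [[0,-6,0],0,-1],
    [[0,-12,0],0,-1],
    [[0,-18,0],0,-1],
    [[1,-24,0],0,-1],
    [[1,-30,0],0,-1],
    [[1,-36,0],0,-1],
    [[1,-42,0],0,-1],
    [[1,-48,0],0,-1],
  ],
)

```text
t: 4.7
tcp_pos: [0.4324, -0.0748, 0.1953]
tool_rot: [1.0, -0.028, -0.003, -0.001]
force: [-0.1, -2.1, -1.8]
finger_gap: 0.155
```

servo_tool(
  rows=[
    [[0,-6,0],0,-1],
    [[0,-12,0],0,-1],
    [[0,-18,0],0,-1],
    [[1,-24,0],0,-1],
    [[1,-30,0],0,-1],
    [[1,-36,0],0,-1],
    [[1,-42,0],0,-1],
    [[1,-48,0],0,-1],
  ],
)

```text
t: 5.5
tcp_pos: [0.436, -0.0264, 0.1954]
tool_rot: [1.0, -0.028, -0.003, -0.001]
force: [0.1, -1.4, -1.4]
finger_gap: 0.159
```

servo_tool(
  rows=[
    [[0,-6,0],0,-1],
    [[0,-12,0],0,-1],
    [[0,-18,0],0,-1],
    [[1,-24,0],0,-1],
    [[1,-30,0],0,-1],
    [[1,-36,0],0,-1],
    [[1,-42,0],0,-1],
    [[1,-46,0],0,-1],
  ],
)

```text
t: 6.3
tcp_pos: [0.4395, 0.0201, 0.1954]
tool_rot: [1.0, -0.028, -0.003, -0.001]
force: [-0.2, -2.1, -2.4]
finger_gap: 0.155
```

Remaining: dx +4.2 mm, dy +36.8 mm, which is about tool (2, -37).

servo_tool(
  rows=[
    [[0,-6,0],0,-1],
    [[1,-12,0],0,-1],
    [[1,-18,0],0,-1],
    [[1,-24,0],0,-1],
    [[2,-29,0],0,-1],
    [[2,-33,0],0,-1],
    [[2,-36,0],0,-1],
    [[2,-37,0],0,-1],
  ],
)

```text
t: 7.1
tcp_pos: [0.4436, 0.0572, 0.1955]
tool_rot: [1.0, -0.027, -0.003, -0.001]
force: [-0.1, -1.8, -1.7]
finger_gap: 0.159
```

```bash
python3 - <<'E'
from h import *
import pickle
s=snap('wrist'); pickle.dump(s,open('w2.pkl','wb')); cv2.imwrite('pics/w2.png',cv2.resize(s['image'],None,fx=1.5625,fy=1.5625,interpolation=cv2.INTER_CUBIC)); q=sense();print(q['tcp_pos'],q['force'])
E
```

```text
[0.44357032 0.05720756 0.19549257] [ 1.01835237 -1.08412757 -2.31348318]
```

View pics/w2.png

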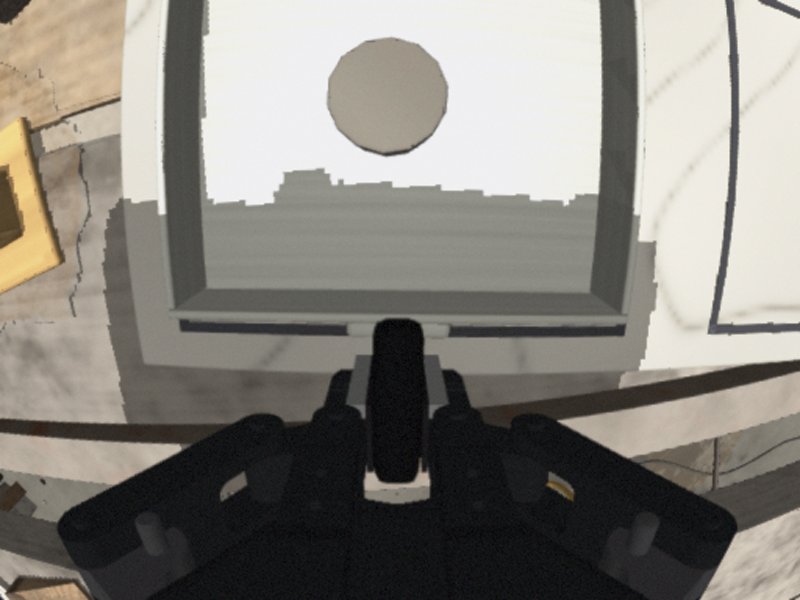

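The tray is in place with the core upright, its top at (387,97). Now I release, rise and verify.

servo_tool(
  rows=[
    [[0,0,0],0,-0.4],
    [[0,0,0],0,0],
    [[0,0,0],0,0.5],
    [[0,0,0],0,1],
    [[0,0,0],0,1],
    [[0,0,0],0,1],
    [[0,0,-20],0,1],
    [[0,0,-50],0,1],
  ],
)

```text
t: 7.95
tcp_pos: [0.4433, 0.057, 0.2448]
tool_rot: [1.0, -0.028, -0.005, -0.001]
force: [0.5, -0.9, -0.1]
finger_gap: 1.002
```

servo_tool(
  rows=[
    [[0,0,-30],0,1],
    [[0,0,-70],0,1],
    [[0,0,-110],0,1],
    [[0,0,-150],0,1],
    [[0,0,-170],0,1],
    [[0,0,-170],0,1],
    [[0,0,-170],0,1],
  ],
)

```text
t: 8.65
tcp_pos: [0.4446, 0.0566, 0.4148]
tool_rot: [1.0, -0.028, -0.005, -0.001]
force: [-0.2, -0.7, 0.4]
finger_gap: 0.999
```

```bash
python3 - <<'E'
from h import *
import pickle
s=snap('wrist'); pickle.dump(s,open('w3.pkl','wb')); cv2.imwrite('pics/w3.png',cv2.resize(s['image'],None,fx=1.5625,fy=1.5625,interpolation=cv2.INTER_CUBIC)); q=sense();print(q['tcp_pos'],q['tool_rot'],q['force'])
E
```

```text
[0.44441934 0.05656842 0.41398905] [ 0.99960086 -0.02755153 -0.00607626 -0.00145337] [ 0.60491733 -1.43066352  0.18291491]
```

View pics/w3.png

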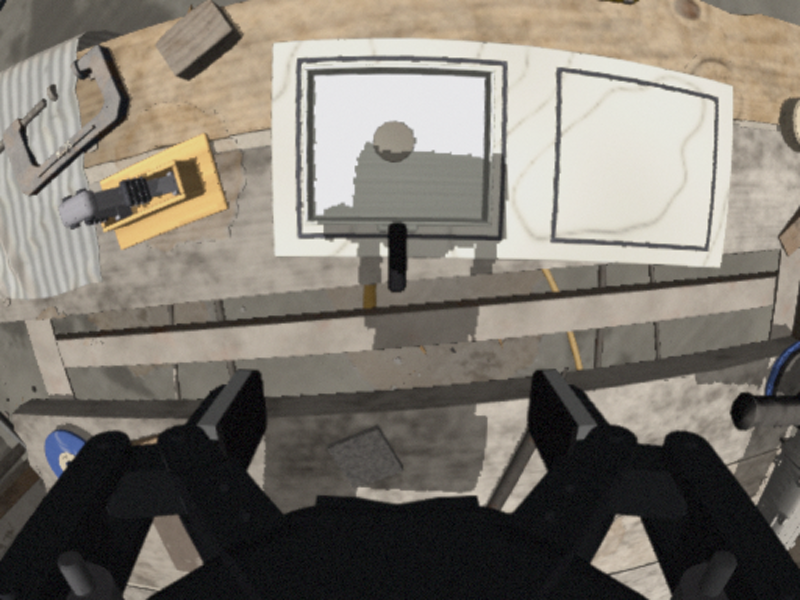

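The tray sits inside mark B: mark corners (299,58), (506,64), (503,240) and (299,237), rim inside them, core at (393,141). The tongs are at (130,190).

```bash
python3 - <<'E'
from h import *
import pickle
s=pickle.load(open('w3.pkl','rb'))
rep('B',px(s,[(299,58),(506,64),(503,240),(299,237)],.012))
rep('rim',px(s,[(308,68),(493,73),(490,226),(308,223)],.042))
print('core',px(s,[(393,142)],.051))
W=cloud(pickle.load(open('scene0.pkl','rb'))); 
m=(abs(W[...,0]-.51)<.13)&(abs(W[...,1]-.30)<.12)&(W[...,2]>.03)&~((abs(W[...,0]-.508)<.03)&(abs(W[...,1]-.264)<.06))
P=W[m]; print(len(P)); H={}
for p in P: k=(round(p[0]/.02)*20,round(p[1]/.02)*20); H[k]=max(H.get(k,0),round(p[2]*1000))
print(H)
E
```

```text
B [0.5281 0.0478] edges [np.float64(-94.7), np.float64(176.9), np.float64(86.1), np.float64(-4.0)] [0.165 0.145 0.167 0.147]
rim [0.5282 0.0496] edges [np.float64(-94.6), np.float64(176.6), np.float64(86.0), np.float64(-3.9)] [0.135 0.115 0.136 0.117]
core [[0.53024865 0.0543708 ]]
4
{(640, 220): 31, (620, 220): 31, (620, 200): 31, (640, 200): 30}
```

servo_tool(
  rows=[
    [[6,-30,0],-4,1],
    [[13,-60,0],-8,1],
    [[20,-90,0],-12,1],
    [[28,-120,0],-15,1],
    [[36,-150,0],-15,1],
    [[44,-180,0],-15,1],
    [[52,-210,0],-15,1],
    [[52,-210,0],-15,1],
  ],
)

```text
t: 9.5
tcp_pos: [0.5084, 0.2661, 0.4115]
tool_rot: [0.994, 0.105, -0.007, -0.003]
force: [-0.8, -0.3, -1.4]
finger_gap: 1.001
```

```bash
python3 - <<'E'
from h import *
import pickle
s=snap('wrist'); pickle.dump(s,open('w4.pkl','wb')); cv2.imwrite('pics/w4.png',cv2.resize(s['image'],None,fx=1.5625,fy=1.5625,interpolation=cv2.INTER_CUBIC)); q=sense();print(q['t'],q['tcp_pos'],q['tool_rot'],q['force'])
E
```

```text
9.55 [0.5077389  0.26465017 0.41145021] [ 0.99449615  0.10446303 -0.00784647 -0.00182018] [ 0.24868406 -0.24912715  0.90259736]
```

View pics/w4.png

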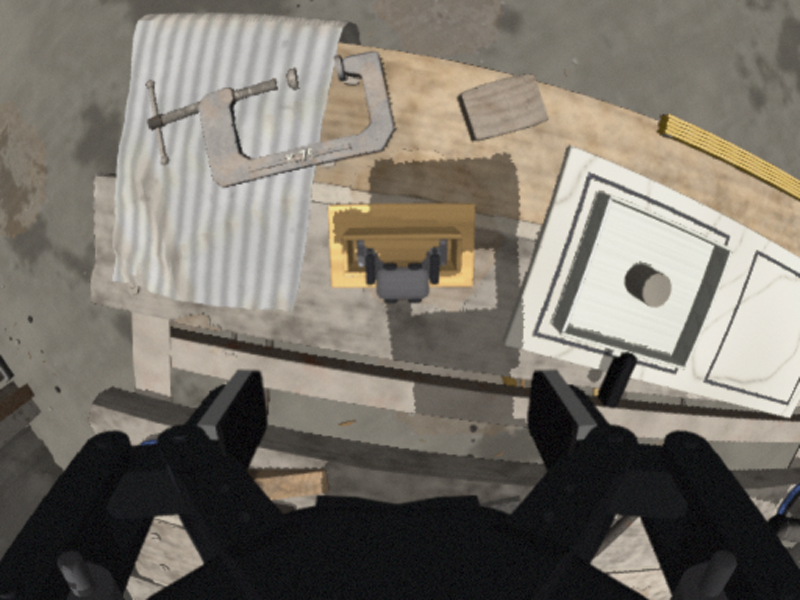

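The holder lies square to the gripper: foot corners (330,207), (474,204), (475,285) and (331,288), tongs' head at (402,285). I refine the tongs' position from the wrist depth.

```bash
cat >> h.py <<'E'
def cloudf(s):
    z=s['z_map']; v,u=np.indices(z.shape); x=(u-s['cx'])/s['f']; y=(v-s['cy'])/s['f']; r=np.hypot(x,y)+1e-9
    P=np.stack([np.tan(r)*x/r*z,np.tan(r)*y/r*z,z],-1)
    W=P@s['cam_to_world'][:3,:3].T+s['cam_to_world'][:3,3]; W[z==0]=np.nan; return W
def band(W,c,rad,z0,z1):
    m=(np.hypot(W[...,0]-c[0],W[...,1]-c[1])<rad)&(W[...,2]>z0)&(W[...,2]<z1); P=W[m]
    if len(P)<4: print(z0,len(P)); return
    r=cv2.minAreaRect(P[:,:2].astype(np.float32)); print(z0,z1,len(P),'mean',np.round(P.mean(0),4),'rect',np.round(r[0],4),np.round(r[1],4),round(r[2],1))
E
python3 - <<'E'
from h import *
import pickle
s=pickle.load(open('w4.pkl','rb')); W=cloudf(s)
rep('foot',px(s,[(330,207),(474,204),(475,285),(331,288)],.006))
rep('pockettop',px(s,[(344,231),(462,228)]*2,.045))
for a,b in((.003,.009),(.042,.048),(.06,.07),(.07,.08),(.08,.09),(.09,.1),(.1,.11),(.11,.12),(.12,.127),(.127,.14)): band(W,(.508,.264),.07,a,b)
E
```

```text
foot [0.5106 0.2634] edges [np.float64(-76.6), np.float64(-165.2), np.float64(103.4), np.float64(11.0)] [0.117 0.068 0.121 0.068]
pockettop [0.5299 0.2674] edges [np.float64(-76.3), np.float64(103.7), np.float64(-76.3), np.float64(103.7)] [0.086 0.086 0.086 0.086]
0.003 0.009 2881 mean [0.5188 0.2661 0.006 ] rect [0.5117 0.2642] [0.0701 0.1198] 13.2
0.042 0.048 559 mean [0.5152 0.266  0.0448] rect [0.5111 0.2644] [0.0309 0.0886] 12.8
0.06 0.07 8 mean [0.5164 0.2773 0.0684] rect [0.518  0.2692] [0.0027 0.0446] 12.1
0.07 0.08 27 mean [0.52   0.2637 0.0742] rect [0.5187 0.2666] [0.0036 0.0497] 11.7
0.08 0.09 41 mean [0.5183 0.2702 0.0861] rect [0.5194 0.2672] [0.0082 0.048 ] 18.9
0.09 0.1 273 mean [0.5119 0.2651 0.0929] rect [0.5112 0.2649] [0.0192 0.0467] 12.9
0.1 0.11 21 mean [0.517  0.2653 0.1041] rect [0.5165 0.2658] [0.0035 0.0289] 14.5
0.11 0
0.12 0.127 117 mean [0.5155 0.2648 0.1252] rect [0.5108 0.2645] [0.0225 0.0301] 12.7
0.127 0.14 654 mean [0.5116 0.2646 0.1293] rect [0.5113 0.2643] [0.0221 0.029 ] 12.0
```

```bash
cat >> h.py <<'E'
from scipy.spatial.transform import Rotation as R
def shift(target,off=.155):
    q=sense(); r=R.from_quat(q['tool_rot']); g=q['tcp_pos']+r.as_matrix()[:,2]*off
    print('t',q['t'],'tcp',np.round(q['tcp_pos'],4),'pt',np.round(g,4),'xaxis yaw',round(np.degrees(np.arctan2(*r.as_matrix()[1::-1,0])),2),'zaxis',np.round(r.as_matrix()[:,2],4),'F',np.round(q['force'],2),'gap',round(q['finger_gap'],3))
    print('tool shift mm',np.round(r.as_matrix().T@(np.array(target)-g)*1000,1))
E
python3 -c "
from h import *
shift((.5105,.2645,.081))"
```

```text
t 9.55 tcp [0.5077 0.2647 0.4115] pt [0.5053 0.265  0.2565] xaxis yaw 12.0 zaxis [-0.016   0.002  -0.9999] F [ 0.25 -0.25  0.9 ] gap 1.002
tool shift mm [  7.7   2.5 175.4]
```

servo_tool(
  rows=[
    [[4,1,15],-1,1],
    [[8,2,40],-1,1],
    [[8,2,70],-1,1],
    [[8,2,95],-1,1],
    [[8,2,115],-1,1],
    [[8,2,130],-1,1],
    [[8,2,140],-1,1],
    [[8,2,140],-1,1],
  ],
)

```text
t: 10.35
tcp_pos: [0.5129, 0.2636, 0.2693]
tool_rot: [0.994, 0.113, -0.01, -0.001]
force: [-0.1, 0.3, -0.2]
finger_gap: 1.002
```

```bash
python3 -c "
from h import *
shift((.5105,.2645,.081))"
```

```text
t 10.35 tcp [0.5129 0.2636 0.2693] pt [0.5096 0.2636 0.1143] xaxis yaw 12.95 zaxis [-2.100e-02  4.000e-04 -9.998e-01] F [-0.14  0.31 -0.19] gap 1.002
tool shift mm [ 1.8 -0.5 33.3]
```

servo_tool(
  rows=[
    [[1,0,8],0,1],
    [[2,0,16],0,1],
    [[2,0,24],0,1],
    [[2,0,30],0,1],
    [[2,0,33],0,1],
    [[2,0,33],0,1],
  ],
)

```text
t: 10.95
tcp_pos: [0.5139, 0.264, 0.2358]
tool_rot: [0.994, 0.113, -0.011, -0.001]
force: [-0.1, 0.8, 0.6]
finger_gap: 1.0
```

servo_tool(
  rows=[
    [[0,0,0],0,0.7],
    [[0,0,0],0,0.5],
    [[0,0,0],0,0.3],
    [[0,0,0],0,0.2],
    [[0,0,0],0,0.1],
    [[0,0,0],0,0.02],
    [[0,0,0],0,0.02],
    [[0,0,0],0,0.02],
  ],
  force=30,
)

```text
t: 11.75
tcp_pos: [0.5145, 0.2642, 0.2372]
tool_rot: [0.994, 0.113, -0.01, -0.001]
force: [-0.9, -0.0, 7.2]
finger_gap: 0.508
```

```bash
python3 -c "
from h import *
shift((.5105,.2645,.081))
s=snap('wrist'); cv2.imwrite('pics/w5.png',s['image'])"
```

```text
t 11.75 tcp [0.5145 0.2642 0.2372] pt [0.5115 0.2643 0.0822] xaxis yaw 12.96 zaxis [-1.930e-02  7.000e-04 -9.998e-01] F [-0.89 -0.03  7.16] gap 0.508
tool shift mm [-0.9 -0.5  1.2]
```

View pics/w5.png

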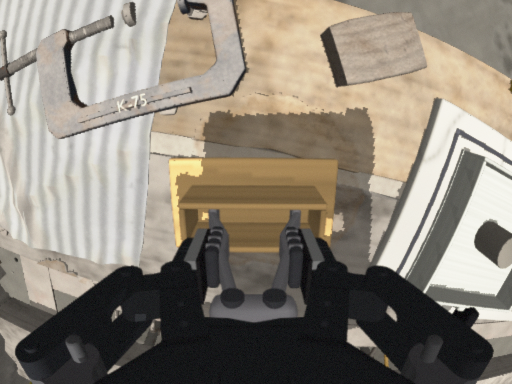

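The tongs are held by both plates, opening 0.508 or about 43 mm. Now straight up, correcting for the slight tool tilt.

servo_tool(
  rows=[
    [[0,0,-5],0,0.02],
    [[0,0,-12],0,0.02],
    [[0,0,-20],0,0.02],
    [[-1,0,-30],0,0.02],
    [[-1,0,-40],0,0.02],
    [[-1,0,-50],0,0.02],
    [[-1,0,-60],0,0.02],
    [[-1,0,-70],0,0.02],
  ],
)

```text
t: 12.6
tcp_pos: [0.5149, 0.2639, 0.3082]
tool_rot: [0.994, 0.113, -0.009, -0.001]
force: [0.1, 0.8, -0.8]
finger_gap: 0.51
```

servo_tool(
  rows=[
    [[0,0,-10],0,0.02],
    [[0,0,-25],0,0.02],
    [[0,0,-40],0,0.02],
    [[-1,0,-55],0,0.02],
    [[-1,0,-70],0,0.02],
    [[-1,0,-80],0,0.02],
    [[-1,0,-80],0,0.02],
  ],
)

```text
t: 13.3
tcp_pos: [0.5158, 0.2637, 0.39]
tool_rot: [0.994, 0.113, -0.008, -0.002]
force: [0.3, 0.4, -1.5]
finger_gap: 0.51
```

```bash
python3 -c "
from h import *
shift((.5302,.0544,.250))
s=snap('side'); W=cloud(s); g=s['image']; cv2.imwrite('pics/s5.png',cv2.resize(g[90:260,170:330],None,fx=3.5,fy=3.5,interpolation=cv2.INTER_CUBIC))
import pickle;pickle.dump(s,open('s5.pkl','wb'))
s=snap('scene');pickle.dump(s,open('c5.pkl','wb')); W=cloud(s)
for a in range(130,270,10): band(W,(.51,.264),.06,a/1000,a/1000+.01)
"
```

```text
t 13.3 tcp [0.5158 0.2637 0.39  ] pt [0.5135 0.264  0.2351] xaxis yaw 12.96 zaxis [-0.0153  0.0018 -0.9999] F [ 0.35  0.43 -1.47] gap 0.51
tool shift mm [-30.9 207.9 -15.6]
0.13 0
0.14 0
0.15 0.16 11 mean [0.5093 0.2598 0.1585] rect [0.5083 0.2632] [0.0174 0.0578] 15.7
0.16 0.17 43 mean [0.5103 0.2619 0.165 ] rect [0.5095 0.2632] [0.0209 0.0627] 13.9
0.17 0.18000000000000002 43 mean [0.5099 0.261  0.1751] rect [0.5109 0.2636] [0.0215 0.0578] 13.2
0.18 0.19 40 mean [0.5098 0.2601 0.1849] rect [0.5091 0.2634] [0.0196 0.0576] 9.4
0.19 0.2 27 mean [0.5116 0.2585 0.1949] rect [0.5109 0.2618] [0.0153 0.0515] 16.4
0.2 0.21000000000000002 32 mean [0.5105 0.2565 0.2045] rect [0.5101 0.2617] [0.0151 0.044 ] 11.1
0.21 0.22 34 mean [0.5084 0.2637 0.2159] rect [0.5114 0.2632] [0.0214 0.0559] 13.6
0.22 0.23 57 mean [0.506  0.2604 0.2252] rect [0.5092 0.2595] [0.0182 0.0629] 14.4
0.23 0.24000000000000002 69 mean [0.5081 0.2565 0.2352] rect [0.5102 0.2636] [0.0226 0.0708] 12.2
0.24 0.25 64 mean [0.507  0.2589 0.2449] rect [0.5062 0.2632] [0.0175 0.0715] 17.7
0.25 0.26 67 mean [0.506  0.2636 0.2546] rect [0.5067 0.2605] [0.0173 0.0698] 13.9
0.26 0.27 96 mean [0.5067 0.2553 0.2655] rect [0.5078 0.2626] [0.026  0.1093] 16.7
```

View pics/s5.png

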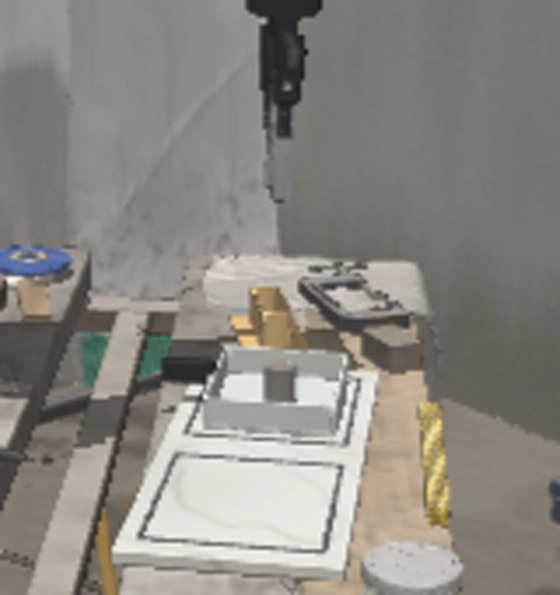

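```bash
python3 -c "
from h import *
import pickle
W=cloud(pickle.load(open('c5.pkl','rb')))
band(W,(.529,.053),.03,.046,.056)
shift((.5300,.0545,.150),.233)
"
```

```text
0.046 0.056 67 mean [0.5278 0.0539 0.0494] rect [0.5284 0.0558] [0.0317 0.0275] 68.0
t 13.4 tcp [0.5152 0.2635 0.3881] pt [0.5107 0.2637 0.1552] xaxis yaw 12.96 zaxis [-1.920e-02  7.000e-04 -9.998e-01] F [ 0.39 -0.28 -1.41] gap 0.517
tool shift mm [-28.  208.2   4.6]
```

servo_tool(
  rows=[
    [[-2,15,0],0,0.02],
    [[-6,45,0],0,0.02],
    [[-11,80,0],0,0.02],
    [[-16,115,0],0,0.02],
    [[-20,150,0],0,0.02],
    [[-25,185,0],0,0.02],
    [[-27,202,0],0,0.02],
    [[-28,208,0],0,0.02],
  ],
)

```text
t: 14.2
tcp_pos: [0.5345, 0.0518, 0.3868]
tool_rot: [0.994, 0.111, -0.01, -0.001]
force: [0.7, 0.5, -1.2]
finger_gap: 0.512
```

```bash
python3 -c "
from h import *
import pickle
shift((.5300,.0545,.080),.233)
s=snap('scene'); W=cloud(s); c5=cloud(pickle.load(open('c5.pkl','rb')))
for a in range(145,185,10): band(W,(.529,.054),.05,a/1000,a/1000+.01)
band(W,(.529,.053),.03,.046,.056)
s=snap('wrist'); cv2.imwrite('pics/w6.png',s['image'])
"
```

```text
t 14.2 tcp [0.5345 0.0518 0.3868] pt [0.5296 0.0519 0.1538] xaxis yaw 12.77 zaxis [-2.100e-02  3.000e-04 -9.998e-01] F [ 0.66  0.46 -1.15] gap 0.512
tool shift mm [ 2.5 -2.1 73.8]
0.145 2
0.155 0.165 44 mean [0.5279 0.0507 0.1602] rect [0.5281 0.0509] [0.0194 0.0604] 11.4
0.165 0.17500000000000002 47 mean [0.5272 0.05   0.17  ] rect [0.5287 0.0521] [0.0213 0.0592] 11.6
0.175 0.185 49 mean [0.5273 0.05   0.1804] rect [0.528  0.0505] [0.0205 0.0577] 11.3
0.046 0.056 70 mean [0.5276 0.054  0.0489] rect [0.5285 0.0561] [0.03   0.0281] 30.0
```

View pics/w6.png

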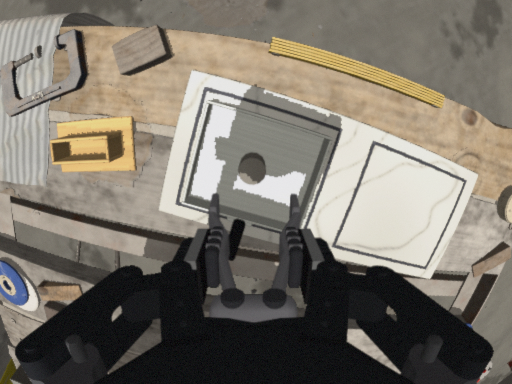

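servo_tool(
  rows=[
    [[1,-1,10],0,0.02],
    [[2,-2,25],0,0.02],
    [[3,-3,42],0,0.02],
    [[3,-3,58],0,0.02],
    [[3,-3,72],0,0.02],
    [[3,-3,82],0,0.02],
    [[3,-3,85],0,0.02],
    [[3,-3,85],0,0.02],
  ],
)

```text
t: 15.1
tcp_pos: [0.5347, 0.0576, 0.3014]
tool_rot: [0.994, 0.112, -0.011, -0.002]
force: [0.1, 0.1, -1.0]
finger_gap: 0.508
```

```bash
python3 -c "
from h import *
import pickle
shift((.5300,.0550,.021),.233)
s=snap('scene'); W=cloud(s)
for a in range(60,110,10): band(W,(.529,.054),.05,a/1000,a/1000+.01)
cv2.imwrite('pics/c7.png',cv2.resize(s['image'][150:250,160:280],None,fx=5,fy=5,interpolation=cv2.INTER_CUBIC))
"
```

```text
t 15.1 tcp [0.5347 0.0576 0.3014] pt [0.5296 0.0579 0.0684] xaxis yaw 12.89 zaxis [-0.0219  0.0011 -0.9998] F [ 0.06  0.13 -0.97] gap 0.508
tool shift mm [ 0.7  3.2 47.4]
0.06 2
0.07 0.08 38 mean [0.5268 0.0566 0.0749] rect [0.5282 0.0579] [0.02   0.0598] 13.1
0.08 0.09 37 mean [0.5274 0.0543 0.0849] rect [0.5266 0.0568] [0.0195 0.0592] 13.7
0.09 0.09999999999999999 45 mean [0.528  0.0537 0.0953] rect [0.5279 0.0569] [0.0211 0.058 ] 15.6
0.1 0.11 28 mean [0.5288 0.0535 0.1052] rect [0.5289 0.0574] [0.0135 0.0529] 13.9
```

View pics/c7.png

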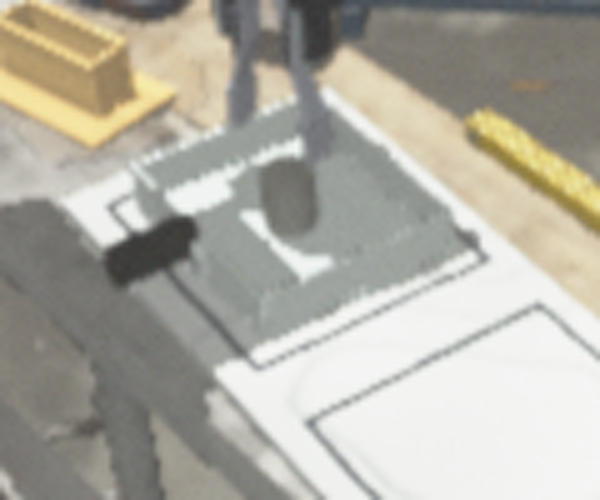

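Scene view: jaws straddle the core from above, aligned within about 2 mm. Lowering around it.

servo_tool(
  rows=[
    [[0,2,0],0,0.02],
    [[0,2,5],0,0.02],
    [[0,2,13],0,0.02],
    [[1,2,22],0,0.02],
    [[1,2,31],0,0.02],
    [[1,2,39],0,0.02],
    [[1,2,45],0,0.02],
    [[1,2,47],0,0.02],
  ],
)

```text
t: 15.95
tcp_pos: [0.5351, 0.0558, 0.2539]
tool_rot: [0.994, 0.112, -0.011, -0.002]
force: [0.6, -0.2, -1.6]
finger_gap: 0.511
```

```bash
python3 -c "
from h import *
shift((.5300,.0550,.021),.233)
s=snap('wrist');cv2.imwrite('pics/w8.png',s['image'])
"
```

```text
t 15.95 tcp [0.5351 0.0558 0.2539] pt [0.5299 0.0561 0.0209] xaxis yaw 12.87 zaxis [-0.0224  0.0012 -0.9997] F [ 0.61 -0.24 -1.59] gap 0.511
tool shift mm [-0.2  1.  -0.1]
```

servo_tool(
  rows=[
    [[0,0,0],0,-0.04],
    [[0,0,0],0,-0.1],
    [[0,0,0],0,-0.16],
    [[0,0,0],0,-0.3],
    [[0,0,0],0,-0.6],
    [[0,0,0],0,-1],
    [[0,0,0],0,-1],
    [[0,0,0],0,-1],
  ],
  force=35,
)

```text
t: 16.8
tcp_pos: [0.5354, 0.0557, 0.2543]
tool_rot: [0.994, 0.112, -0.011, -0.002]
force: [0.1, 0.2, 0.6]
finger_gap: 0.425
```

The opening of 0.425 (36 mm) matches the jaws closed on the core. Lifting.

servo_tool(
  rows=[
    [[0,0,-3],0,-1],
    [[0,0,-8],0,-1],
    [[0,0,-15],0,-1],
    [[0,0,-22],0,-1],
    [[-1,0,-30],0,-1],
    [[-1,0,-38],0,-1],
    [[-1,0,-45],0,-1],
    [[-1,0,-50],0,-1],
  ],
)

```text
t: 17.6
tcp_pos: [0.5355, 0.0555, 0.3052]
tool_rot: [0.994, 0.112, -0.01, -0.002]
force: [0.9, -0.3, -2.2]
finger_gap: 0.429
```

```bash
python3 -c "
from h import *
shift((.5300,.0550,.160),.233)
W=cloud(snap('scene'))
for a in range(50,110,10): band(W,(.529,.054),.045,a/1000,a/1000+.01)
band(W,(.529,.053),.03,.012,.02)
"
```

```text
t 17.6 tcp [0.5355 0.0555 0.3052] pt [0.5308 0.0557 0.0723] xaxis yaw 12.87 zaxis [-2.040e-02  9.000e-04 -9.998e-01] F [ 0.91 -0.29 -2.2 ] gap 0.429
tool shift mm [ -2.7   0.  -87.7]
0.05 0
0.06 0.06999999999999999 13 mean [0.5205 0.0484 0.067 ] rect [0.521  0.0497] [0.0085 0.0243] 43.0
0.07 0.08 42 mean [0.5232 0.0468 0.0757] rect [0.5242 0.051 ] [0.0175 0.0412] 36.9
0.08 0.09 45 mean [0.5228 0.0481 0.0854] rect [0.5216 0.0515] [0.0178 0.0428] 33.6
0.09 0.09999999999999999 68 mean [0.5246 0.0504 0.0964] rect [0.5265 0.0536] [0.0257 0.0401] 15.2
0.1 0.11 62 mean [0.5277 0.0535 0.103 ] rect [0.5272 0.0545] [0.0239 0.0399] 13.6
0.012 0.02 204 mean [0.529  0.053  0.0137] rect [0.5284 0.0534] [0.0579 0.0557] 34.5
```

The core bottom is at about 65 mm and off the floor. The upper rise follows.

servo_tool(
  rows=[
    [[0,0,-5],0,-1],
    [[0,0,-15],0,-1],
    [[0,0,-28],0,-1],
    [[-1,0,-42],0,-1],
    [[-1,0,-56],0,-1],
    [[-2,0,-70],0,-1],
    [[-2,0,-82],0,-1],
    [[-2,0,-90],0,-1],
  ],
)

```text
t: 18.45
tcp_pos: [0.5356, 0.055, 0.397]
tool_rot: [0.994, 0.112, -0.009, -0.001]
force: [0.5, -0.2, -2.7]
finger_gap: 0.431
```

servo_tool(
  rows=[
    [[0,0,-2],0,-1],
    [[0,0,-4],0,-1],
    [[0,0,-4],0,-1],
    [[0,0,-4],0,-1],
    [[0,0,-4],0,-1],
    [[0,0,-4],0,-1],
  ],
)

```text
t: 19.05
tcp_pos: [0.5357, 0.055, 0.4006]
tool_rot: [0.994, 0.112, -0.009, -0.001]
force: [0.9, -0.0, -1.9]
finger_gap: 0.429
```

```bash
python3 -c "
from h import *
import pickle
shift((.5300,.0550,.160),.233)
s=snap('scene');W=cloud(s)
for a in range(140,210,10): band(W,(.529,.054),.045,a/1000,a/1000+.01)
band(W,(.529,.053),.1,.038,.046)
# bystanders: pixel change around them in scene vs start
a=pickle.load(open('scene0.pkl','rb'));A=cloud(a)
for n,c in(('block',(.63,.21)),):
    for w in(A,W): band(w,c,.06,.024,.036)
d=cv2.absdiff(a['image'],s['image']).max(2)
for n,(u0,u1,v0,v1) in dict(block=(205,230,145,165),bob=(338,368,270,302),wedge=(298,346,308,332)).items(): print(n,(d[v0:v1,u0:u1]>60).sum())
# core tilt from cloud of side face: grey-brown pixels, list row extents of core
m=(np.hypot(W[...,0]-.527,W[...,1]-.05)<.03)&(W[...,2]>.145)&(W[...,2]<.165)
v,u=np.nonzero(m);print(len(v),[(int(r),int(u[v==r].min()),int(u[v==r].max())) for r in np.unique(v)])
"
```

```text
t 19.05 tcp [0.5357 0.055  0.4006] pt [0.5312 0.0552 0.1677] xaxis yaw 12.87 zaxis [-1.890e-02  8.000e-04 -9.998e-01] F [ 0.89 -0.02 -1.88] gap 0.429
tool shift mm [-1.1 -0.1  7.7]
0.14 0
0.15 2
0.16 0.17 38 mean [0.5227 0.0467 0.166 ] rect [0.5233 0.0508] [0.0175 0.0387] 34.0
0.17 0.18000000000000002 50 mean [0.5238 0.0472 0.1751] rect [0.5234 0.0519] [0.018  0.0422] 31.3
0.18 0.19 57 mean [0.5236 0.047  0.1849] rect [0.5234 0.0505] [0.0181 0.042 ] 39.3
0.19 0.2 101 mean [0.5267 0.0522 0.1952] rect [0.5272 0.0534] [0.0246 0.0398] 10.8
0.2 0.21000000000000002 29 mean [0.5305 0.0507 0.2052] rect [0.5296 0.0539] [0.0153 0.0373] 11.6
0.038 0.046 211 mean [0.515  0.0447 0.0402] rect [0.509  0.0533] [0.1438 0.1587] 86.4
0.024 0.036 158 mean [0.6342 0.2105 0.0275] rect [0.6346 0.2118] [0.0443 0.0598] 29.9
0.024 0.036 114 mean [0.6335 0.2047 0.0273] rect [0.6332 0.2112] [0.0479 0.0617] 32.5
block 33
bob 0
wedge 0
16 [(149, 208, 208), (150, 209, 219), (151, 209, 217), (152, 211, 215)]
```

```bash
python3 -c "
from h import *
W=cloudf(snap('wrist')); m=(abs(W[...,0]-.535)<.066)&(abs(W[...,1]-.05)<.085)&(W[...,2]>.036)&(W[...,2]<.047)
P=W[m];r=cv2.minAreaRect(P[:,:2].astype(np.float32));print('rim',r,len(P))
a=sense();print(a['qd'].round(4),a['force'].round(2),a['finger_gap'])
from station import sign_off
if np.hypot(r[0][0]-.5284,r[0][1]-.0487)<.015: print(sign_off())
"
```

```text
rim ((0.529729962348938, 0.05081669241189957), (0.1409154236316681, 0.12055566906929016), 86.21852111816406) 1159
[ 0.0006 -0.0028 -0.0027  0.0004 -0.0006  0.0003] [-0.85 -0.57 -1.4 ] 0.4246696584457891
the job is handed in; nothing more can be done
None
```

The job is done and handed in at about 19 s of the 58 s; sign-off reports no verdict. I slid the tray by its handle to mark B, took the tongs from the holder, closed them on the core and lifted it straight up.

**Last checks before hand-in:**
- **Tray:** its rim centre measured (0.530, 0.051) m against mark B at (0.528, 0.049) m. It is within about 3 mm and is turned the same way to within 0.5°.
- **Core:** its bottom is about 0.16 m above the table, roughly 120 mm above the rim. It is over the tray, the arm was still, and the gripper opening of 0.425 (36 mm) matches jaws closed on the core. In the depth data its bottom edge spans only a few pixel rows; I did not measure the tilt.
- **Bystanders:** the bob and wedge show no change in the scene camera. The block's patch had 33 changed pixels, but its depth rectangle shifted only about 2 mm, so I put that down to shadow.

**Disagreements and gaps:**
- The scene and wrist cameras differed by up to about 3 mm, so I aligned the tongs using differences within one camera.
- The tool had drifted to about 1.1° of tilt by the end; I compensated for it in the moves.
- A 13th picture, of the jaws around the core, was refused by the viewer limit. The final grasp was checked only by opening and depth.

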